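# Clear the spinning organiser

### The job

Take the grey torch and the folded steel pocket mirror off the freely spinning wooden turntable. Lay the torch flat in the long tray and the mirror flat in the square tray, setting each down gently rather than dropping it. Do not set the turntable spinning: keep it within a quarter turn of how it stands, and leave the rooster and the jar standing where they are on it.

Things in the scene. Friction and masses are not known exactly. Their poses are not given: they have to be found in the camera images.
- turntable_top (a point): Centre of the top face of the dark wooden lazy Susan, disc 340 mm across, its top 30 mm above the shelf. It turns freely about its upright axis with hardly any friction: at rest if untouched, it turns if a finger pushes sideways, then slows to a stop. Rooster and jar stand loose on its far half, two sloping rests left and right.
- turntable (a joint): How far the turntable has turned since the start, rad, anticlockwise seen from above; 0 at the start. The whole disc starts turned anywhere within 0.35 rad either way of the setting in which its two rests, 149 degrees apart, lie symmetrically left (mirror) and right (torch), each somewhat towards the robot.
- torch_rest (a point): Foot of the torch's rest, where board and lip meet, on the centre line. The rest is a wooden board 30 mm wide, 10 mm thick, 115 mm long, sloping down outwards along the disc's radius at 30 degrees from level, with a 10 mm high lip at its foot. The torch lies along it, low end on the lip, and is wider than the board, so fingers can pass beside it.
- mirror_rest (a point): Foot of the mirror's rest: the same, but 75 mm long. The mirror lies along it, low end on the lip, overhanging the board by 16 mm on each side.
- torch: Grey plastic torch of square section, 150 mm long, 0.13 to 0.25 kg. Body 34 mm wide and high from x = -75 to +35 mm, head 44 mm wide and high from +35 to +75 mm; flat underside. Origin mid-underside; x towards the lens, y across, z out of the top (switch side). Starts on its rest, x up the slope, z leaning 30 degrees outwards from vertical.
- torch_mid (a point): Point in the middle of the torch, 17 mm above its underside (torch frame 0, 0, 17 mm).
- mirror: Folded pocket mirror: flat closed steel case 90 mm long (x), 62 mm wide (y), 14 mm thick (z), 0.10 to 0.21 kg. Origin at the middle of the underside, z out of the upper face. Starts lying on the other rest, x pointing up the slope, z tilted 30 degrees from vertical, outwards.
- mirror_mid (a point): Middle of the mirror case, 7 mm above its underside.
- long_tray: Long open wooden tray, fixed, 210 mm (x) by 125 mm (y) outside, 28 mm high, walls and floor 5 mm thick; origin under its centre at shelf height. To one side of the turntable.
- square_tray: Square open wooden tray, fixed, 150 by 150 mm outside, 28 mm high, walls and floor 5 mm thick; origin under its centre at shelf height. To the other side of the turntable; the two trays may change sides.
- rooster: White ceramic rooster figurine, 110 mm tall, 60 mm across, standing loose on the far half of the turntable; origin at the middle of its foot. To be left alone.
- jar: Glass jar with steel screw-top lid, 68 mm across, 105 mm tall, standing loose on the far half of the turntable; origin under its centre. To be left alone.
- rooster_spot (a point): Where the rooster belongs on the turntable top; turns with it.
- jar_spot (a point): Where the jar belongs on the turntable top; turns with it.
Not all that is in view belongs to the job. Of the things shaped like the torch, the grey one is meant.

How it is judged:
At the end, for the whole second after the job is handed in: The torch lies flat on the floor of the long tray (its middle under 32 mm above the shelf) and the mirror flat on the floor of the square tray (its middle under 18 mm above the shelf), both wholly inside, released and at rest; rooster and jar still stand on the turntable within 30 mm of their spots (x of torch_mid in the frame of long_tray between -0.06 and 0.06 m and y of torch_mid in the frame of long_tray between -0.05 and 0.05 m and z of torch_mid in the frame of long_tray below 0.032 m and x of mirror_mid in the frame of square_tray between -0.06 and 0.06 m and y of mirror_mid in the frame of square_tray between -0.06 and 0.06 m and z of mirror_mid in the frame of square_tray below 0.018 m and linear speed of each of torch, mirror below 0.03 m/s and angle between each of rooster, jar's own z axis and vertical below 0.2 rad and horizontal distance between rooster and rooster_spot below 0.03 m and horizontal distance between jar and jar_spot below 0.03 m); the robot touches nothing.
It fails at once if rooster or jar knocked over (angle between any of rooster, jar's own z axis and vertical above 0.5 rad).
It fails at once if turntable turned more than a quarter turn from how it stood (value of joint turntable above 1.6 rad or value of joint turntable below -1.6 rad).
It fails at once if torch dropped (falls free at over 0.7 m/s, about 25 mm) (contact force between the fingers and torch below 0.1 N and linear speed of torch above 0.7 m/s).
It fails at once if mirror dropped (falls free at over 0.7 m/s, about 25 mm) (contact force between the fingers and mirror below 0.1 N and linear speed of mirror above 0.7 m/s).
It also fails if it takes over 72 s, if anything falls off the work surface, if the arm or the gripper's body presses on something with over 40 N, if the wrist force passes 120 N, or if a joint passes its speed limit or range.

### The arm

A 7-joint arm with a two-finger parallel gripper is mounted at the origin on the work surface. World frame = base frame: x ahead of the robot, y to its left, z up, the work surface at z = 0. Lengths are in m, angles in rad, forces in N, time in s.
With the tool pointing down it reaches from about 0.4 to 0.75 m from the base axis. Payload 19.5 kg.
Tool frame: the origin (TCP) lies at the very end of the fingers, on their centre line; the grasp point (between the pads) lies 19 mm behind it; z points along the fingers, y is the line along which they close (so a half turn about z gives the same grasp; the last joint's range is limited). The gripper opens to 85 mm and grips with 20 to 120 N. Pads are 22 mm wide; open, the fingers measure 114 mm over their backs; the gripper's body (76 mm by 85 mm) begins 54 mm behind the grasp point. The pads swing forward as they close: fully open they stand 13 mm farther back than shut.
Start: joints at [-1.236, 0.707, -0.028, 1.485, 0.022, 0.951, -0.075], TCP at [0.212, 0.535, 0.231] pointing down, gripper open.
Joint ranges: [-2.71, 2.71], [-0.32, 2.16], [-1.57, 1.52], [0, 2.45], [-1.46, 4.6], [0, 2.02], [-2.83, 2.83]. Speed limits (rad/s): [1.89, 1.89, 2.57, 2.57, 3.01, 3.01, 3.01].

### API

Orientations are given as a rotation vector (axis times angle).
In Python, from rig import manip gives the robot as it stands. The module is installed in compiled form; this text tells all that it offers.
- The arm moves only by the tool move_arm, never from a script. Its argument "motion" is a list of rows, each a list of 7 numbers: the shift along the tool's x, y, z in units of 0.5 m (1.0 is 0.5 m), then the turn, a rotation vector about the tool's x, y, z in units of pi/2 rad (1.0 is pi/2 rad), then the closure, from -1 (fully open) to 1 (shut). In form: [[x, y, z, rx, ry, rz, hand], ...]. A call has 1 to 10 rows; each row is the pose to reach, as a shift and turn from the pose commanded when the call began, along the tool's axes at that moment; what a row does not reach only later rows make up. A row lasts 1/12 s, in which the tool goes at most 41.7 mm and 7.16 degrees, less where a joint would pass 70% of its speed; a pose out of reach is approached as far as the arm can. A call with a number of a shift or a turn outside -1 to 1 is refused whole. A call with a gripper value outside its range is refused whole. The fingers move at their own pace and stop on an object; the grip force is fixed at half the most. Time passes only in rows, so rows that repeat a pose let the fingers close. It gives the time, the measured TCP pose, the force, the opening and the grip force at its end, in the units of the state.
- manip.get_state(): the state, without advancing time (a new reading comes with each control period).
- manip.grab_frame(name): name is "side" or "top" or "wrist"; returns a dict with "color" (400x640x3 uint8, blue, green, red), "fx", "fy", "cx", "cy" (pixels), "rvec" (rotation vector, rad) and "tvec" (3), from world to camera coordinates, as OpenCV has them. Camera axes: x right, y down, z forward; pixel columns grow to the right and rows downward; lengths in m; the calibration is good to about 2 mm. A picture is of the moment at which its call begins. There is no depth.
- manip.sign_off(): hands the job in; it is judged then, once.
Trained networks look in a picture, given as the dict that the camera call returned (one of the last four; its "shot" number tells which), for a name from the list of things; names that differ only in an ending like _2 or _b are one class to them, and where a whole thing is asked for, a point or a joint stands for the part that bears it (a point fixed in the world has none). Each returns a list of dicts, best first, with "conf" (0 to 1); they miss things now and then, are a little off and sometimes report something else, mostly with a low value. They report only what shows in the picture. A call takes as long as a camera call. They do not tell look-alikes from the thing itself.
- manip.search_frame(picture, label): "centre" ([x, y, z] in m, in world coordinates, good to about 4 mm: the middle of the surface that is visible of it).
- manip.outline_of(picture, label): "pixels" (400x640 bool, what is visible of it).
- manip.tip_of(picture, label): "centre" ([x, y, z] in m, in world coordinates, good to about 4 mm: a listed point, or the origin of a listed thing).
The state is a dict: "time_s": time; "joints": joint angles; "joint_velocities": joint speeds; "joint_efforts": joint torques, N m; "ee_pos": TCP position; "tcp_rot": TCP orientation; "wrist_force": force on the tool from outside, world axes, zero at the start; "wrist_torque": the same for the moment, N m; "grip_width": finger opening in m; "grip_force": force on a finger pad.
Only numpy, scipy, OpenCV 4.12 (cv2) and the standard library are available. Lean on these libraries where they do the work, as an engineer would, in place of code of your own. Each camera call takes 0.05 s, during which the arm holds its last target. There are 200 camera calls.

## Working session

There is one attempt and no reset: what is moved stays moved. The work goes in short steps, Python scripts to look and compute and a tool call to move; the robot and the scene stay as the last step left them, time stands still between calls to the robot, and variables do not carry over. Pictures are saved under pics/ and viewed, at most 10 in all, crops included, and the job is handed in when it is done.

Besides the shell and the picture viewer there is one more tool, called as name(argument=value, ...) on one line, values as JSON. move_arm: Moves the arm, as the interface text tells. Its arguments: {"type":"object","properties":{"motion":{"type":"array","items":{"type":"array","items":{"type":"number"}}}},"required":["motion"]}

```bash
mkdir -p pics
python3 - <<'E'
from rig import manip
import cv2,numpy as np
s=manip.get_state();print({k:np.round(v,3).tolist() for k,v in s.items()})
for n in("top","side"):
    f=manip.grab_frame(n);cv2.imwrite(f"pics/{n}0.png",f["color"])
    print(n,f["shot"],f["fx"],np.round(f["rvec"],3),np.round(f["tvec"],3))
    for l in["turntable_top","torch_rest","mirror_rest","torch_mid","mirror_mid","torch","mirror","long_tray","square_tray","rooster","jar"]:
        for m in("tip_of","search_frame"):
            try:r=getattr(manip,m)(f,l)
            except Exception as e:print(l,m,e);continue
            print(l,m,[(round(float(d["conf"]),2),np.round(d["centre"],3).tolist()) for d in r[:3]])
E
```

```text
{'time_s': 0.0, 'joints': [-1.236, 0.707, -0.028, 1.485, 0.022, 0.951, -0.076], 'joint_velocities': [-0.002, 0.001, 0.001, -0.0, -0.001, 0.001, -0.001], 'joint_efforts': [0.0, -88.321, 1.235, -23.616, 0.017, 0.007, 0.0], 'ee_pos': [0.211, 0.534, 0.231], 'tcp_rot': [-0.588, -3.086, 0.002], 'wrist_force': [0.576, 0.044, 0.916], 'wrist_torque': [0.025, 0.017, 0.04], 'grip_force': 0.0, 'grip_width': 0.085}
top 1 433.8783724622268 [ 2.139 -2.138  0.165] [0.014 0.523 1.071]
turntable_top tip_of [(0.94, [0.599, -0.01, 0.033])]
turntable_top search_frame [(0.69, [0.571, -0.009, 0.035])]
torch_rest tip_of [(0.94, [0.576, -0.164, 0.042])]
torch_rest search_frame [(0.6, [0.568, -0.011, 0.029])]
mirror_rest tip_of [(0.98, [0.535, 0.126, 0.041]), (0.25, [0.495, -0.346, -0.004]), (0.19, [0.574, -0.163, 0.044])]
mirror_rest search_frame [(0.58, [0.576, -0.011, 0.027])]
torch_mid tip_of [(0.94, [0.585, -0.104, 0.097]), (0.74, [0.732, -0.325, 0.02]), (0.68, [0.712, 0.306, 0.023])]
torch_mid search_frame [(0.9, [0.583, -0.092, 0.122]), (0.87, [0.717, -0.326, 0.038]), (0.64, [0.705, 0.301, 0.037])]
mir
[... 2142 characters left out ...]
344, 0.039]), (0.61, [0.577, -0.111, 0.112])]
mirror tip_of [(0.61, [0.551, 0.089, 0.066])]
mirror search_frame [(0.69, [0.544, 0.075, 0.084])]
long_tray tip_of [(0.72, [0.496, -0.346, -0.0])]
long_tray search_frame [(0.93, [0.494, -0.349, 0.004]), (0.68, [0.68, 0.041, 0.101])]
square_tray tip_of [(0.63, [0.5, 0.348, 0.002]), (0.49, [0.546, 0.088, 0.074])]
square_tray search_frame [(0.8, [0.502, 0.349, 0.005]), (0.6, [0.497, -0.35, 0.006])]
rooster tip_of [(0.87, [0.686, 0.055, 0.03])]
rooster search_frame [(0.63, [0.681, 0.041, 0.099]), (0.46, [0.551, -0.056, 0.031])]
jar tip_of [(0.8, [0.699, -0.048, 0.031]), (0.34, [0.595, -0.013, 0.032])]
jar search_frame [(0.71, [0.684, -0.065, 0.106])]
```

View pics/top0.png

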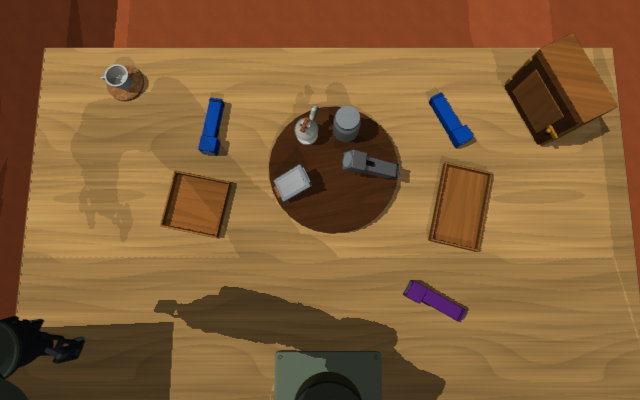

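View pics/side0.png

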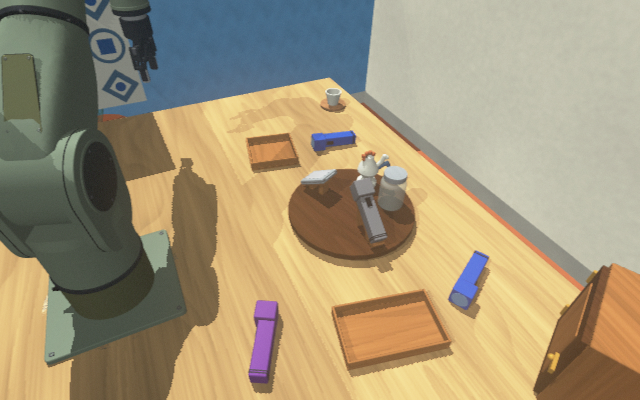

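Torch look-alikes in the top view: grey on the turntable (370,165), blue (212,126), blue (451,120) and purple (436,300). I choose the grey one on its rest. The rooster (307,130), jar (347,122), mirror (292,183), square tray at left (198,205) and long tray at right (461,206) all match the network results. Next I measure the tray yaws and check the models in a crop.

```bash
cat > h.py <<'E'
from rig import manip
import cv2,numpy as np
from scipy.spatial.transform import Rotation as R
def proj(f,P):
    K=np.array([[f["fx"],0,f["cx"]],[0,f["fy"],f["cy"]],[0,0,1]])
    return cv2.projectPoints(np.array(P,float),np.array(f["rvec"]),np.array(f["tvec"]),K,None)[0][:,0]
def unproj(f,px,z):
    Rm=cv2.Rodrigues(np.array(f["rvec"],float))[0];C=-Rm.T@np.ravel(f["tvec"])
    px=np.atleast_2d(px).astype(float)
    d=np.c_[(px[:,0]-f["cx"])/f["fx"],(px[:,1]-f["cy"])/f["fy"],np.ones(len(px))]@Rm
    return C+d*((z-C[2])/d[:,2])[:,None]
def pose(x,z):  # rotation with x, z axes
    z=z/np.linalg.norm(z);x=x-z*(x@z);x/=np.linalg.norm(x);return np.c_[x,np.cross(z,x),z]
def box(M,o,x0,x1,y,z):
    c=np.array([[a,b,d] for a in(x0,x1) for b in(-y,y) for d in(0,z)]);return o+c@M.T
def row(p,M):  # row to reach TCP pose p,M
    s=manip.get_state();T=R.from_rotvec(s["tcp_rot"])
    d=T.inv().apply(np.array(p)-s["ee_pos"])/.5
    r=(T.inv()*R.from_matrix(M)).as_rotvec()/(np.pi/2)
    print("row",np.round(d,4).tolist(),np.round(r,4).tolist(),"t",round(s["time_s"],2))
def st():
    s=manip.get_state();print({k:np.round(s[k],3).tolist() for k in("time_s","joints","ee_pos","wrist_force","grip_width","grip_force")})
C=np.array([.596,-.0115,.03])
def rest(foot):
    u=foot-C;u[2]=0;u/=np.linalg.norm(u)
    z=np.array([0,0,1.]);n=u/2+z*np.sqrt(3)/2;x=-u*np.sqrt(3)/2+z/2
    return x,n,pose(x,n)
E
python3 - <<'E'
from h import *
f=manip.grab_frame("top");g=manip.grab_frame("side")
for l in("long_tray","square_tray"):
    for q in(f,g):
        o=manip.outline_of(q,l)[0]
        m=o["pixels"].astype(np.uint8);m=cv2.morphologyEx(m,cv2.MORPH_OPEN,np.ones((3,3)))
        c=max(cv2.findContours(m,0,1)[0],key=cv2.contourArea)[:,0]
        print(l,o["conf"],[(z,[np.round(v,3) for v in cv2.minAreaRect((unproj(q,c,z)[:,:2]).astype(np.float32))]) for z in(0.028,0.0)])
foot=np.array([.577,-.164,.042]);x,n,M=rest(foot);o=foot+x*.075
mf=np.array([.535,.124,.041]);mx,mn,MM=rest(mf);mo=mf+mx*.045
print("torch",o+n*.017,"mir",mo+mn*.007)
ims=[]
for q in(f,g):
    im=q["color"].copy();b=proj(q,[C])[0].astype(int)
    S=3;x0,y0=b[0]-100,b[1]-80;im=cv2.resize(im[y0:y0+150,x0:x0+200],None,fx=S,fy=S,interpolation=cv2.INTER_CUBIC)
    for P in(box(M,o,-.075,.035,.017,.034),box(M,o,.035,.075,.022,.044),box(MM,mo,-.045,.045,.031,.014)):
        p=((proj(q,P)-[x0,y0]+.5)*S).astype(int)
        for i in range(8):
            for j in(1,2,4):
                if not i&j:cv2.line(im,p[i].tolist(),p[i|j].tolist(),(0,255,0),1)
    ims.append(im[:,:390] if 0 else cv2.resize(im,(390,293)))
    ims[-1]=cv2.resize(im,(800,600))
    cv2.imwrite(f"pics/crop{len(ims)}.png",ims[-1])
E
```

```text
long_tray 0.68 [(0.028, [array([ 0.494, -0.345]), array([0.132, 0.213]), np.float64(76.251)]), (0.0, [array([ 0.498, -0.354]), array([0.136, 0.218]), np.float64(76.251)])]
long_tray 0.62 [(0.028, [array([ 0.493, -0.352]), array([0.137, 0.215]), np.float64(76.4)]), (0.0, [array([ 0.505, -0.341]), array([0.142, 0.224]), np.float64(76.4)])]
square_tray 0.58 [(0.028, [array([0.5  , 0.336]), array([0.158, 0.151]), np.float64(78.129)]), (0.0, [array([0.504, 0.345]), array([0.162, 0.154]), np.float64(78.129)])]
square_tray 0.62 [(0.028, [array([0.499, 0.323]), array([0.188, 0.154]), np.float64(77.272)]), (0.0, [array([0.512, 0.362]), array([0.195, 0.161]), np.float64(77.272)])]
torch [ 0.58397939 -0.1079812   0.09422243] mir [0.54956107 0.09165534 0.06956218]
```

View pics/crop1.png

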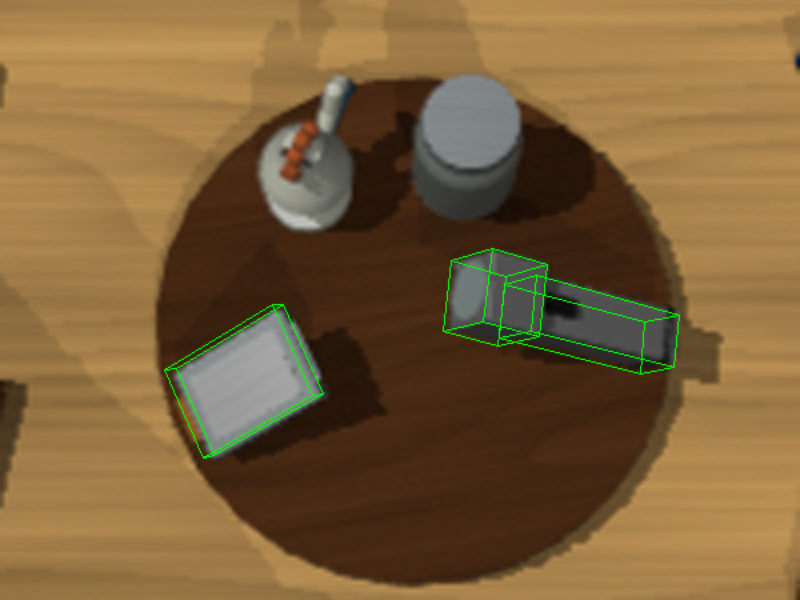

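View pics/crop2.png

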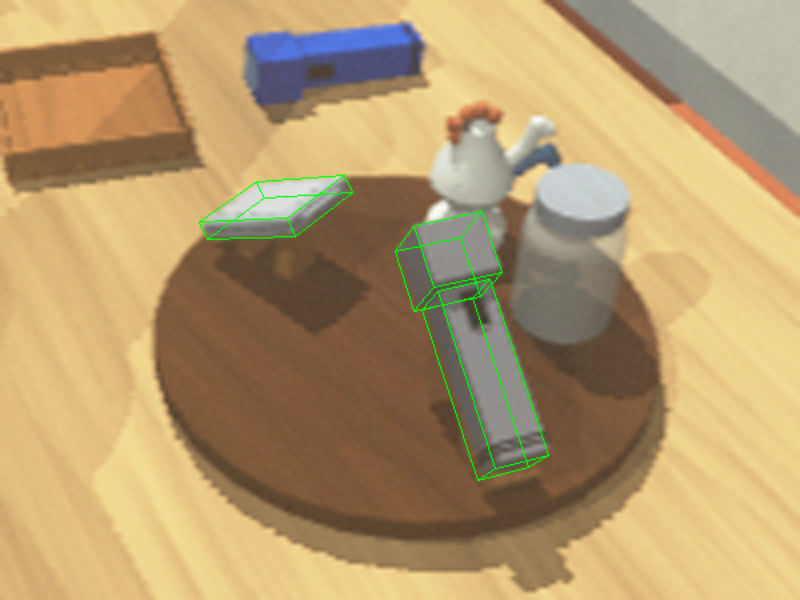

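The overlay fits to about 2 mm in both views, and the crop confirms the grey torch (switch dark, head towards the jar). I take the mirror first, since it is nearest.

```bash
cat >> h.py <<'E'
def tool(n,y): # tool z=-n, closing along y
    z=-n/np.linalg.norm(n);y=y-z*(y@z);y/=np.linalg.norm(y);return np.c_[np.cross(y,z),y,z]
az=lambda a:np.array([np.cos(np.radians(a)),np.sin(np.radians(a)),0])
mfoot=np.array([.535,.124,.041]);mx,mn,_=rest(mfoot);mmid=mfoot+mx*.045+mn*.007
tfoot=np.array([.577,-.164,.042]);tx,tn,_=rest(tfoot);tmid=tfoot+tx*.075+tn*.017
up=np.array([0,0,1.])
E
python3 -c "
from h import *
MT=tool(mn,az(24.4));print(np.degrees(np.arctan2(-mx[1],-mx[0])))
row(mmid+mn*.08,MT);st()"
```

```text
114.236535710569
row [-0.8972, -0.5193, 0.1849] [0.1287, -0.3163, 0.4778] t 2.6
{'time_s': 2.6, 'joints': [-1.236, 0.706, -0.028, 1.485, 0.022, 0.951, -0.075], 'ee_pos': [0.212, 0.535, 0.231], 'wrist_force': [0.636, -0.892, -0.287], 'grip_width': 0.085, 'grip_force': 0.0}
```

move_arm(motion=[[-0.897,-0.519,0.185,0.129,-0.316,0.478,-1],[-0.897,-0.519,0.185,0.129,-0.316,0.478,-1],[-0.897,-0.519,0.185,0.129,-0.316,0.478,-1],[-0.897,-0.519,0.185,0.129,-0.316,0.478,-1],[-0.897,-0.519,0.185,0.129,-0.316,0.478,-1],[-0.897,-0.519,0.185,0.129,-0.316,0.478,-1],[-0.897,-0.519,0.185,0.129,-0.316,0.478,-1],[-0.897,-0.519,0.185,0.129,-0.316,0.478,-1],[-0.897,-0.519,0.185,0.129,-0.316,0.478,-1],[-0.897,-0.519,0.185,0.129,-0.316,0.478,-1]])

```text
time_s: 3.43
ee_pos: [0.4668, 0.2119, 0.1574]
tcp_rot: [1.449, 2.249, -0.391]
wrist_force: [1.5, 0.7, -0.0]
grip_width: 0.085
grip_force: 0.0
```

```bash
python3 -c "
from h import *
row(mmid+mn*.08,tool(mn,az(24.3)));st()"
```

```text
row [-0.1611, 0.0516, 0.1358] [-0.0002, 0.0002, 0.0017] t 3.43
{'time_s': 3.433, 'joints': [-1.017, 0.871, 0.466, 1.768, 0.238, 0.713, -0.444], 'ee_pos': [0.467, 0.212, 0.157], 'wrist_force': [1.463, 0.719, -0.023], 'grip_width': 0.085, 'grip_force': 0.0}
```

move_arm(motion=[[-0.15,0.048,0.12,0,0,0,-1],[-0.15,0.048,0.12,0,0,0,-1],[-0.15,0.048,0.12,0,0,0,-1],[-0.15,0.048,0.12,0,0,0,-1],[-0.15,0.048,0.12,0,0,0,-1],[-0.15,0.048,0.12,0,0,0,-1]])

```text
time_s: 3.93
ee_pos: [0.5268, 0.1373, 0.1434]
tcp_rot: [1.45, 2.25, -0.39]
wrist_force: [-0.0, -0.1, 0.2]
grip_width: 0.0855
grip_force: 0.0
```

```bash
python3 -c "
from h import *
f=manip.grab_frame('wrist');cv2.imwrite('pics/w1.png',f['color'])
for l in('mirror','mirror_mid','mirror_rest'):print(l,[(round(d['conf'],2),np.round(d['centre'],4)) for d in manip.tip_of(f,l)])
print(mmid)
row(mmid+mn*.08,tool(mn,az(24.3)));row(mmid-mn*.009,tool(mn,az(24.3)));st()"
```

```text
mirror [(0.71, array([0.549 , 0.0879, 0.0673]))]
mirror_mid [(0.86, array([0.5459, 0.0897, 0.073 ]))]
mirror_rest [(0.67, array([0.5326, 0.1227, 0.0438]))]
[0.54956107 0.09165534 0.06956218]
row [-0.0143, 0.0039, 0.0192] [0.0002, -0.0004, 0.0016] t 4.13
row [-0.0144, 0.0039, 0.1972] [0.0002, -0.0004, 0.0016] t 4.13
{'time_s': 4.133, 'joints': [-0.834, 0.898, 0.462, 1.762, 0.289, 0.611, -0.341], 'ee_pos': [0.527, 0.137, 0.144], 'wrist_force': [0.5, -0.493, -0.257], 'grip_width': 0.085, 'grip_force': 0.0}
```

View pics/w1.png

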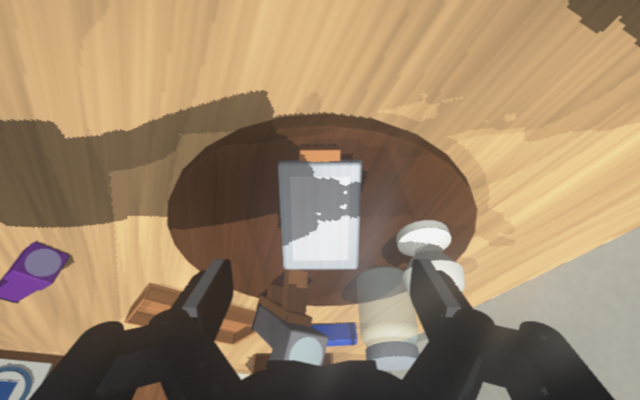

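The mirror is centred between the fingers (320,215), with nothing in the fingers' way. I go down along its normal.

move_arm(motion=[[-0.014,0.001,0.05,0,0,0,-1],[-0.014,0.001,0.09,0,0,0,-1],[-0.014,0.001,0.12,0,0,0,-1],[-0.014,0.001,0.15,0,0,0,-1],[-0.014,0.001,0.175,0,0,0,-1],[-0.014,0.001,0.19,0,0,0,-1],[-0.014,0.001,0.192,0,0,0,-1],[-0.014,0.001,0.192,0,0,0,-1]])

```text
time_s: 4.8
ee_pos: [0.5496, 0.0875, 0.064]
tcp_rot: [1.45, 2.249, -0.391]
wrist_force: [-0.1, -0.3, -0.1]
grip_width: 0.0855
grip_force: 0.0
```

move_arm(motion=[[0,0,0,0,0,0,-0.75],[0,0,0,0,0,0,-0.65],[0,0,0,0,0,0,-0.55],[0,0,0,0,0,0,-0.45],[0,0,0,0,0,0,-0.3],[0,0,0,0,0,0,0],[0,0,0,0,0,0,1],[0,0,0,0,0,0,1],[0,0,0,0,0,0,1],[0,0,0,0,0,0,1]])

```text
time_s: 5.63
ee_pos: [0.55, 0.088, 0.0646]
tcp_rot: [1.45, 2.249, -0.388]
wrist_force: [-3.9, 7.2, 14.8]
grip_width: 0.0602
grip_force: 62.0
```

```bash
python3 -c "
from h import *
f=manip.grab_frame('wrist');cv2.imwrite('pics/w2.png',f['color']);st()
d=R.from_rotvec(manip.get_state()['tcp_rot']).inv().apply([0,0,.1]);print(d/.5)"
```

```text
{'time_s': 5.683, 'joints': [-0.737, 1.044, 0.471, 1.804, 0.316, 0.393, -0.35], 'ee_pos': [0.55, 0.088, 0.065], 'wrist_force': [-4.161, 6.392, 14.652], 'grip_width': 0.06, 'grip_force': 61.967}
[-9.99075921e-02 -4.87572100e-05 -1.73258393e-01]
```

View pics/w2.png

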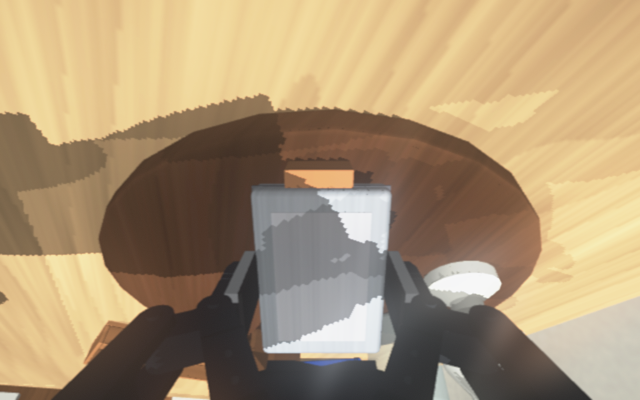

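Gripped at 62 N with the mirror square between the pads (320,270). I lift straight up.

move_arm(motion=[[-0.01,0,-0.017,0,0,0,1],[-0.02,0,-0.035,0,0,0,1],[-0.04,0,-0.07,0,0,0,1],[-0.06,0,-0.104,0,0,0,1],[-0.08,0,-0.139,0,0,0,1],[-0.1,0,-0.173,0,0,0,1],[-0.12,0,-0.208,0,0,0,1],[-0.12,0,-0.208,0,0,0,1]])

```text
time_s: 6.35
ee_pos: [0.5508, 0.0872, 0.188]
tcp_rot: [1.452, 2.246, -0.385]
wrist_force: [0.9, 0.6, -0.1]
grip_width: 0.0602
grip_force: 66.7
```

```bash
python3 -c "
from h import *
st()
row([.50,.345,.15],tool(up,az(-12)))
f=manip.grab_frame('side')
for l in('mirror_mid','turntable_top','rooster','jar','torch_rest'):print(l,[(round(d['conf'],2),np.round(d['centre'],4)) for d in manip.tip_of(f,l)[:2]])
"
```

```text
{'time_s': 6.35, 'joints': [-0.732, 0.819, 0.457, 1.738, 0.325, 0.654, -0.247], 'ee_pos': [0.551, 0.087, 0.188], 'wrist_force': [0.875, 0.579, -0.071], 'grip_width': 0.06, 'grip_force': 66.669}
row [0.4815, 0.1193, -0.1895] [0.1074, 0.3212, 0.3934] t 6.35
mirror_mid [(0.57, array([0.5486, 0.0896, 0.1982])), (0.5, array([ 0.5884, -0.1015,  0.083 ]))]
turntable_top [(0.9, array([ 0.5941, -0.013 ,  0.0324]))]
rooster [(0.64, array([0.6852, 0.0591, 0.0306]))]
jar [(0.79, array([ 0.6988, -0.0453,  0.0319]))]
torch_rest [(0.65, array([ 0.5843, -0.1677,  0.0409]))]
```

move_arm(motion=[[0.48,0.12,-0.19,0.107,0.321,0.393,1],[0.48,0.12,-0.19,0.107,0.321,0.393,1],[0.48,0.12,-0.19,0.107,0.321,0.393,1],[0.48,0.12,-0.19,0.107,0.321,0.393,1],[0.48,0.12,-0.19,0.107,0.321,0.393,1],[0.48,0.12,-0.19,0.107,0.321,0.393,1],[0.48,0.12,-0.19,0.107,0.321,0.393,1],[0.48,0.12,-0.19,0.107,0.321,0.393,1],[0.48,0.12,-0.19,0.107,0.321,0.393,1],[0.48,0.12,-0.19,0.107,0.321,0.393,1]])

```text
time_s: 7.48
ee_pos: [0.4995, 0.3436, 0.1459]
tcp_rot: [2.438, 1.979, -0.009]
wrist_force: [0.3, -0.2, -2.1]
grip_width: 0.0603
grip_force: 66.6
```

```bash
python3 -c "
from h import *
st()
row([.50,.345,.06],tool(up,az(-12)))
f=manip.grab_frame('wrist');cv2.imwrite('pics/w3.png',f['color'])
for l in('mirror_mid','square_tray'):print(l,[(round(d['conf'],2),np.round(d['centre'],4)) for d in manip.tip_of(f,l)[:2]])
"
```

```text
{'time_s': 7.483, 'joints': [-0.772, 0.877, 0.248, 1.464, -0.255, 0.838, -0.645], 'ee_pos': [0.499, 0.344, 0.146], 'wrist_force': [0.316, -0.212, -2.1], 'grip_width': 0.06, 'grip_force': 66.589}
row [0.0039, 0.0009, 0.1719] [-0.0018, 0.0033, 0.0014] t 7.48
mirror_mid [(0.74, array([0.4998, 0.3431, 0.1531]))]
square_tray [(0.86, array([ 0.4954,  0.3474, -0.002 ]))]
```

View pics/w3.png

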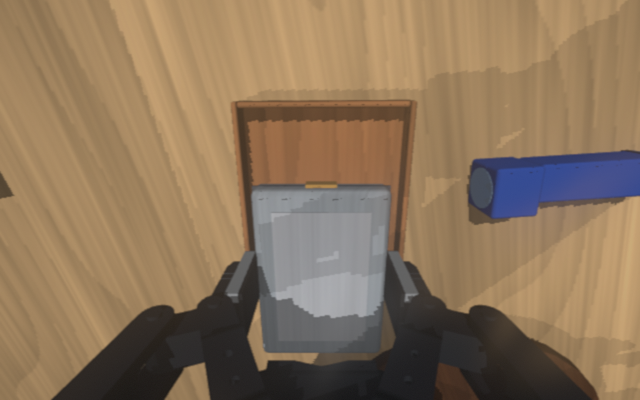

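The mirror is square over the tray (tray 235–415, mirror 255–388), and the tilt is unchanged since the grasp. I lower it.

move_arm(motion=[[0.004,0,0.05,-0.002,0.003,0,1],[0.004,0,0.1,-0.002,0.003,0,1],[0.004,0,0.15,-0.002,0.003,0,1],[0.004,0,0.19,-0.002,0.003,0,1],[0.004,0,0.22,-0.002,0.003,0,1],[0.004,0,0.24,-0.002,0.003,0,1],[0.004,0,0.25,-0.002,0.003,0,1],[0.004,0,0.258,-0.002,0.003,0,1],[0.004,0,0.262,-0.002,0.003,0,1],[0.004,0,0.262,-0.002,0.003,0,1]])

```text
time_s: 8.47
ee_pos: [0.4993, 0.3464, 0.0155]
tcp_rot: [-2.439, -1.978, -0.002]
wrist_force: [-0.5, -0.3, -1.2]
grip_width: 0.0603
grip_force: 66.6
```

move_arm(motion=[[0,0,0.004,0,0,0,1],[0,0,0.008,0,0,0,1],[0,0,0.011,0,0,0,1],[0,0,0.014,0,0,0,1],[0,0,0.014,0,0,0,1]])

```text
time_s: 8.88
ee_pos: [0.499, 0.3463, 0.008]
tcp_rot: [-2.439, -1.978, -0.001]
wrist_force: [-0.4, 0.8, -2.0]
grip_width: 0.0604
grip_force: 66.6
```

move_arm(motion=[[0,0,0.002,0,0,0,1],[0,0,0.004,0,0,0,1],[0,0,0.006,0,0,0,1],[0,0,0.006,0,0,0,1]])

```text
time_s: 9.22
ee_pos: [0.4991, 0.3463, 0.005]
tcp_rot: [-2.439, -1.978, -0.001]
wrist_force: [-0.4, 0.1, -1.8]
grip_width: 0.0599
grip_force: 66.6
```

move_arm(motion=[[0,0,0.002,0,0,0,1],[0,0,0.004,0,0,0,1],[0,0,0.004,0,0,0,1]])

```text
time_s: 9.47
ee_pos: [0.4992, 0.3465, 0.0041]
tcp_rot: [-2.439, -1.978, -0.002]
wrist_force: [-3.6, -2.5, 16.5]
grip_width: 0.0601
grip_force: 68.5
```

Contact. I release and back off.

move_arm(motion=[[0,0,0,0,0,0,-0.5],[0,0,0,0,0,0,-0.6],[0,0,0,0,0,0,-0.75],[0,0,0,0,0,0,-0.85],[0,0,0,0,0,0,-0.85],[0,0,-0.01,0,0,0,-0.85],[0,0,-0.03,0,0,0,-0.85],[0,0,-0.08,0,0,0,-0.85],[0,0,-0.16,0,0,0,-0.85],[0,0,-0.22,0,0,0,-0.85]])

```text
time_s: 10.3
ee_pos: [0.4993, 0.3461, 0.1163]
tcp_rot: [-2.44, -1.978, -0.004]
wrist_force: [1.1, 0.2, 1.1]
grip_width: 0.079
grip_force: 0.0
```

```bash
python3 -c "
from h import *
st()
for c in('wrist','top'):
  f=manip.grab_frame(c)
  for l in('mirror_mid','square_tray','torch_rest','torch_mid','torch','turntable_top'):print(c,l,[(round(d['conf'],2),np.round(d['centre'],4)) for d in manip.tip_of(f,l)[:3]])
"
```

```text
{'time_s': 10.3, 'joints': [-0.768, 0.915, 0.234, 1.494, -0.27, 0.762, -0.635], 'ee_pos': [0.499, 0.346, 0.116], 'wrist_force': [1.09, 0.203, 1.067], 'grip_width': 0.079, 'grip_force': 0.0}
wrist mirror_mid [(0.9, array([0.5   , 0.3442, 0.0123]))]
wrist square_tray []
wrist torch_rest []
wrist torch_mid [(0.92, array([0.713 , 0.3138, 0.0165]))]
wrist torch [(0.89, array([0.7178, 0.3254, 0.0222]))]
wrist turntable_top [(0.15, array([0.5019, 0.3449, 0.0047]))]
top mirror_mid [(0.83, array([0.4944, 0.3472, 0.0115]))]
top square_tray [(0.85, array([0.5006, 0.3436, 0.0014]))]
top torch_rest [(0.59, array([ 0.5839, -0.1634,  0.043 ]))]
top torch_mid [(0.97, array([ 0.5891, -0.1069,  0.1   ])), (0.79, array([ 0.2592, -0.2654,  0.0177])), (0.76, array([ 0.7298, -0.3254,  0.0209]))]
top torch [(0.94, array([ 0.2727, -0.2777,  0.0191])), (0.93, array([ 0.7205, -0.3065,  0.0204])), (0.73, array([ 0.588 , -0.0951,  0.0858]))]
top turntable_top [(0.65, array([ 0.5991, -0.0108,  0.0345]))]
```

Mirror placed (z 0.012, centred). The disc turned about 2.5° during the grip, so I update the torch pose and go over high.

```bash
cat >> h.py <<'E'
tfoot=np.array([.583,-.1645,.042]);tx,tn,_=rest(tfoot);tmid=tfoot+tx*.075+tn*.017
tang=np.degrees(np.arctan2(-tx[1],-tx[0]))
TT=tool(tn,az(tang+90))
E
python3 -c "
from h import *
print(tmid,tang)
row([.53,.12,.26],TT);row(tmid+tx*.008+tn*.09,TT)"
```

```text
[ 0.58777935 -0.10825077  0.09422243] -94.85660393394318
row [-0.4294, 0.1538, -0.2948] [0.0203, 0.3321, -0.0767] t 11.0
row [-0.9279, 0.3706, -0.1278] [0.0203, 0.3321, -0.0767] t 11.0
```

move_arm(motion=[[-0.43,0.154,-0.295,0.02,0.05,-0.077,-0.6],[-0.43,0.154,-0.295,0.02,0.1,-0.077,-0.6],[-0.43,0.154,-0.295,0.02,0.15,-0.077,-0.6],[-0.43,0.154,-0.295,0.02,0.2,-0.077,-0.6],[-0.43,0.154,-0.295,0.02,0.332,-0.077,-0.6],[-0.43,0.154,-0.295,0.02,0.332,-0.077,-0.6],[-0.75,0.3,-0.3,0.02,0.332,-0.077,-0.6],[-0.75,0.3,-0.3,0.02,0.332,-0.077,-0.6],[-0.75,0.3,-0.3,0.02,0.332,-0.077,-0.6],[-0.75,0.3,-0.3,0.02,0.332,-0.077,-0.6]])

```text
time_s: 11.83
ee_pos: [0.5435, 0.0753, 0.2306]
tcp_rot: [-2.016, -1.85, -0.542]
wrist_force: [1.1, -0.5, -0.4]
grip_width: 0.068
grip_force: 0.0
```

```bash
python3 -c "
from h import *
st()
row(tmid+tx*.008+tn*.09,TT)"
```

```text
{'time_s': 11.833, 'joints': [0.27, 0.718, -0.339, 1.679, -0.437, 0.783, 0.242], 'ee_pos': [0.544, 0.075, 0.231], 'wrist_force': [1.074, -0.526, -0.383], 'grip_width': 0.068, 'grip_force': 0.0}
row [-0.4303, 0.1197, -0.1234] [0.0005, -0.0008, -0.0006] t 11.83
```

move_arm(motion=[[-0.43,0.12,-0.124,0,0,0,-0.4],[-0.43,0.12,-0.124,0,0,0,-0.4],[-0.43,0.12,-0.124,0,0,0,-0.4],[-0.43,0.12,-0.124,0,0,0,-0.4],[-0.43,0.12,-0.124,0,0,0,-0.4],[-0.43,0.12,-0.124,0,0,0,-0.4],[-0.43,0.12,-0.124,0,0,0,-0.4],[-0.43,0.12,-0.124,0,0,0,-0.4],[-0.43,0.12,-0.124,0,0,0,-0.4]])

```text
time_s: 12.58
ee_pos: [0.5853, -0.1426, 0.1769]
tcp_rot: [-2.014, -1.852, -0.541]
wrist_force: [-0.2, 0.8, 0.1]
grip_width: 0.0597
grip_force: 0.0
```

```bash
python3 -c "
from h import *
st()
f=manip.grab_frame('wrist')
im=f['color'].copy();M=np.c_[tx,np.cross(tn,tx),tn];o=tfoot+tx*.075
for P in(box(M,o,-.075,.035,.017,.034),box(M,o,.035,.075,.022,.044)):
    p=proj(f,P).astype(int)
    for i in range(8):
        for j in(1,2,4):
            if not i&j:cv2.line(im,p[i].tolist(),p[i|j].tolist(),(0,255,0),1)
cv2.imwrite('pics/w4.png',im)
for l in('torch','torch_mid','torch_rest'):print(l,[(round(d['conf'],2),np.round(d['centre'],4)) for d in manip.tip_of(f,l)[:2]])
row(tmid+tx*.008+tn*.09,TT);row(tmid+tx*.008-tn*.01,TT)"
```

```text
{'time_s': 12.583, 'joints': [0.553, 0.937, -0.286, 1.31, -0.309, 1.087, 0.448], 'ee_pos': [0.585, -0.143, 0.177], 'wrist_force': [-0.156, 0.824, 0.103], 'grip_width': 0.06, 'grip_force': 0.0}
torch [(0.81, array([ 0.5925, -0.0993,  0.0801]))]
torch_mid [(0.85, array([ 0.5917, -0.1092,  0.0994]))]
torch_rest []
row [-0.0073, -0.001, -0.0019] [0.0002, -0.0001, 0.0012] t 12.78
row [-0.0073, -0.0011, 0.1981] [0.0002, -0.0001, 0.0012] t 12.78
```

View pics/w4.png

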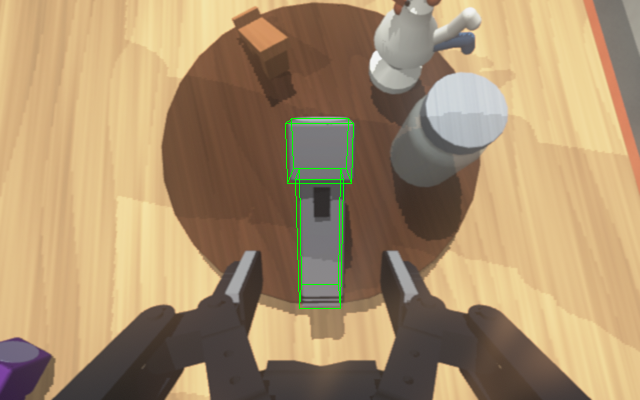

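The model fits the torch (320,215) to about 1 mm and the fingers straddle it with room to the jar (430,130). I go down.

move_arm(motion=[[-0.007,0.001,0.05,0,0,0,-0.4],[-0.007,0.001,0.09,0,0,0,-0.4],[-0.007,0.001,0.12,0,0,0,-0.4],[-0.007,0.001,0.15,0,0,0,-0.4],[-0.007,0.001,0.175,0,0,0,-0.4],[-0.007,0.001,0.19,0,0,0,-0.4],[-0.007,0.001,0.195,0,0,0,-0.4],[-0.007,0.001,0.195,0,0,0,-0.4]])

```text
time_s: 13.45
ee_pos: [0.5897, -0.0976, 0.0906]
tcp_rot: [-2.015, -1.852, -0.541]
wrist_force: [-0.2, 0.1, 0.2]
grip_width: 0.0595
grip_force: 0.0
```

move_arm(motion=[[0,0,0,0,0,0,-0.2],[0,0,0,0,0,0,-0.1],[0,0,0,0,0,0,0],[0,0,0,0,0,0,0.1],[0,0,0,0,0,0,0.2],[0,0,0,0,0,0,0.4],[0,0,0,0,0,0,1],[0,0,0,0,0,0,1],[0,0,0,0,0,0,1]])

```text
time_s: 14.2
ee_pos: [0.5899, -0.0983, 0.0909]
tcp_rot: [-2.016, -1.852, -0.541]
wrist_force: [-0.6, -4.0, 6.2]
grip_width: 0.033
grip_force: 60.5
```

```bash
python3 -c "
from h import *
st()
d=R.from_rotvec(manip.get_state()['tcp_rot']).inv().apply([0,0,.12]);print(d/.5)"
```

```text
{'time_s': 14.2, 'joints': [0.5, 1.036, -0.304, 1.427, -0.329, 0.857, 0.476], 'ee_pos': [0.59, -0.098, 0.091], 'wrist_force': [-0.628, -4.029, 6.193], 'grip_width': 0.033, 'grip_force': 60.541}
[ 0.11995272  0.0003744  -0.20787305]
```

Gripped at 60 N. I lift straight up.

move_arm(motion=[[0.01,0,-0.017,0,0,0,1],[0.02,0,-0.035,0,0,0,1],[0.04,0,-0.069,0,0,0,1],[0.06,0,-0.104,0,0,0,1],[0.08,0,-0.139,0,0,0,1],[0.1,0,-0.173,0,0,0,1],[0.11,0,-0.19,0,0,0,1],[0.11,0,-0.19,0,0,0,1]])

```text
time_s: 14.87
ee_pos: [0.5903, -0.0978, 0.2027]
tcp_rot: [-2.016, -1.855, -0.544]
wrist_force: [-0.4, 0.0, -1.5]
grip_width: 0.0329
grip_force: 59.9
```

```bash
python3 -c "
from h import *
st()
X=az(-13.7);c=np.array([.494,-.346,.17])
row(c+.008*X,tool(up,az(-103.7)));print(R.from_rotvec(manip.get_state()['tcp_rot']).as_matrix()[:,0]@tx)
f=manip.grab_frame('side')
for l in('torch','torch_mid','mirror_mid','rooster','jar'):print(l,[(round(d['conf'],2),np.round(d['centre'],4)) for d in manip.tip_of(f,l)[:3]])"
```

```text
{'time_s': 14.867, 'joints': [0.491, 0.881, -0.291, 1.353, -0.332, 1.063, 0.39], 'ee_pos': [0.59, -0.098, 0.203], 'wrist_force': [-0.433, 0.023, -1.541], 'grip_width': 0.033, 'grip_force': 59.919}
row [-0.4771, -0.1346, -0.2001] [-0.2846, -0.2475, 1.0713] t 14.87
0.9999969386601837
torch [(0.71, array([ 0.2702, -0.2792,  0.019 ])), (0.68, array([ 0.5881, -0.0964,  0.1952])), (0.63, array([0.7149, 0.3277, 0.02  ]))]
torch_mid [(0.96, array([ 0.2592, -0.2669,  0.0183])), (0.73, array([ 0.5876, -0.1073,  0.2095])), (0.68, array([ 0.7287, -0.3225,  0.019 ]))]
mirror_mid [(0.63, array([0.4969, 0.3417, 0.0141]))]
rooster [(0.46, array([0.6806, 0.0597, 0.0269]))]
jar [(0.7, array([ 0.7008, -0.0426,  0.0309]))]
```

move_arm(motion=[[-0.477,-0.135,-0.2,-0.05,-0.04,0.05,1],[-0.477,-0.135,-0.2,-0.142,-0.124,0.536,1],[-0.477,-0.135,-0.2,-0.142,-0.124,0.536,1],[-0.477,-0.135,-0.2,-0.142,-0.124,0.536,1],[-0.477,-0.135,-0.2,-0.142,-0.124,0.536,1],[-0.477,-0.135,-0.2,-0.142,-0.124,0.536,1],[-0.477,-0.135,-0.2,-0.142,-0.124,0.536,1],[-0.477,-0.135,-0.2,-0.142,-0.124,0.536,1],[-0.477,-0.135,-0.2,-0.142,-0.124,0.536,1],[-0.477,-0.135,-0.2,-0.142,-0.124,0.536,1]])

```text
time_s: 16.0
ee_pos: [0.501, -0.3469, 0.1672]
tcp_rot: [-2.794, -0.88, -0.31]
wrist_force: [0.5, 0.2, -1.6]
grip_width: 0.033
grip_force: 60.7
```

```bash
python3 -c "
from h import *
st()
row(np.array([.494,-.346,.15])+.008*az(-13.7),tool(up,az(-103.7)))"
```

```text
{'time_s': 16.0, 'joints': [0.671, 0.874, 0.052, 1.388, -0.393, 0.974, -0.017], 'ee_pos': [0.501, -0.347, 0.167], 'wrist_force': [0.511, 0.181, -1.605], 'grip_width': 0.033, 'grip_force': 60.656}
row [-0.0086, 0.0066, 0.0327] [-0.1443, -0.1214, 0.5367] t 16.0
```

move_arm(motion=[[-0.009,0.007,0.033,-0.144,-0.121,0.537,1],[-0.009,0.007,0.033,-0.144,-0.121,0.537,1],[-0.009,0.007,0.033,-0.144,-0.121,0.537,1],[-0.009,0.007,0.033,-0.144,-0.121,0.537,1],[-0.009,0.007,0.033,-0.144,-0.121,0.537,1],[-0.009,0.007,0.033,-0.144,-0.121,0.537,1],[-0.009,0.007,0.033,-0.144,-0.121,0.537,1],[-0.009,0.007,0.033,-0.144,-0.121,0.537,1],[-0.009,0.007,0.033,-0.144,-0.121,0.537,1],[-0.009,0.007,0.033,-0.144,-0.121,0.537,1]])

```text
time_s: 16.83
ee_pos: [0.5014, -0.3488, 0.1499]
tcp_rot: [-3.119, 0.372, -0.001]
wrist_force: [-0.3, -0.2, -1.8]
grip_width: 0.0332
grip_force: 60.6
```

```bash
python3 -c "
from h import *
st()
f=manip.grab_frame('wrist');cv2.imwrite('pics/w5.png',f['color'])
for c in('wrist','side'):
  f=manip.grab_frame(c)
  for l in('torch','torch_mid','long_tray'):print(l,[(round(d['conf'],2),np.round(d['centre'],4)) for d in manip.tip_of(f,l)[:4]])
row(np.array([.494,-.346,.03])+.008*az(-13.7),tool(up,az(-103.7)))"
```

```text
{'time_s': 16.833, 'joints': [0.34, 0.911, 0.478, 1.453, -0.486, 0.896, -0.842], 'ee_pos': [0.501, -0.349, 0.15], 'wrist_force': [-0.344, -0.189, -1.759], 'grip_width': 0.033, 'grip_force': 60.597}
torch [(0.75, array([ 0.4973, -0.3484,  0.1428]))]
torch_mid [(0.86, array([ 0.4999, -0.3485,  0.1585]))]
long_tray []
torch [(0.9, array([ 0.2715, -0.2808,  0.0208])), (0.75, array([ 0.4967, -0.348 ,  0.1444])), (0.67, array([ 0.7234, -0.3089,  0.0212])), (0.67, array([0.7168, 0.326 , 0.0253]))]
torch_mid [(0.69, array([ 0.259 , -0.2683,  0.0201])), (0.66, array([0.7123, 0.3126, 0.0198])), (0.65, array([ 0.4936, -0.3489,  0.1592])), (0.62, array([ 0.7253, -0.3221,  0.0202]))]
long_tray [(0.72, array([ 4.959e-01, -3.448e-01, -1.000e-04])), (0.48, array([0.5001, 0.3439, 0.0021])), (0.3, array([0.6823, 0.0547, 0.0314]))]
row [0.0001, -0.0024, 0.2404] [0.0001, -0.0003, -0.0019] t 17.28
```

View pics/w5.png

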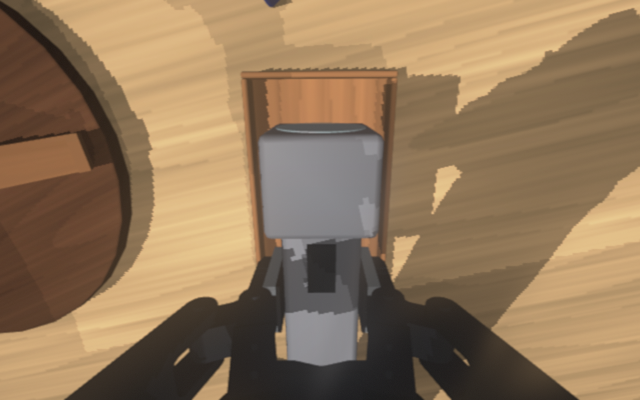

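The torch is in line with the tray (rim 245–397, head 260–382). I lower it.

move_arm(motion=[[0,-0.003,0.05,0,0,-0.002,1],[0,-0.003,0.1,0,0,-0.002,1],[0,-0.003,0.15,0,0,-0.002,1],[0,-0.003,0.19,0,0,-0.002,1],[0,-0.003,0.22,0,0,-0.002,1],[0,-0.003,0.235,0,0,-0.002,1],[0,-0.003,0.245,0,0,-0.002,1],[0,-0.003,0.252,0,0,-0.002,1],[0,-0.003,0.256,0,0,-0.002,1],[0,-0.003,0.256,0,0,-0.002,1]])

```text
time_s: 18.12
ee_pos: [0.502, -0.3476, 0.0225]
tcp_rot: [3.119, -0.374, 0.001]
wrist_force: [-0.5, 0.2, -1.7]
grip_width: 0.033
grip_force: 60.6
```

move_arm(motion=[[0,0,0.003,0,0,0,1],[0,0,0.006,0,0,0,1],[0,0,0.009,0,0,0,1],[0,0,0.011,0,0,0,1],[0,0,0.011,0,0,0,1]])

```text
time_s: 18.53
ee_pos: [0.5019, -0.3475, 0.0165]
tcp_rot: [3.119, -0.375, 0.0]
wrist_force: [0.4, 1.2, -2.1]
grip_width: 0.0331
grip_force: 60.6
```

move_arm(motion=[[0,0,0.002,0,0,0,1],[0,0,0.004,0,0,0,1],[0,0,0.004,0,0,0,1]])

```text
time_s: 18.78
ee_pos: [0.5018, -0.3475, 0.0145]
tcp_rot: [3.119, -0.375, 0.0]
wrist_force: [-1.7, -0.2, -3.2]
grip_width: 0.0333
grip_force: 60.6
```

move_arm(motion=[[0,0,0.002,0,0,0,1],[0,0,0.004,0,0,0,1],[0,0,0.004,0,0,0,1]])

```text
time_s: 19.03
ee_pos: [0.5019, -0.3475, 0.0127]
tcp_rot: [3.119, -0.375, 0.001]
wrist_force: [-0.6, -0.0, -1.0]
grip_width: 0.0329
grip_force: 60.6
```

move_arm(motion=[[0,0,0.002,0,0,0,1],[0,0,0.004,0,0,0,1],[0,0,0.004,0,0,0,1]])

```text
time_s: 19.28
ee_pos: [0.502, -0.3475, 0.0126]
tcp_rot: [3.119, -0.374, 0.002]
wrist_force: [-10.2, 10.5, 38.6]
grip_width: 0.0331
grip_force: 65.7
```

Contact. I take the pressure off, release and rise.

move_arm(motion=[[0,0,-0.003,0,0,0,1],[0,0,-0.003,0,0,0,0.1],[0,0,-0.003,0,0,0,0],[0,0,-0.003,0,0,0,-0.2],[0,0,-0.003,0,0,0,-0.3],[0,0,-0.003,0,0,0,-0.3],[0,0,-0.04,0,0,0,-0.3],[0,0,-0.1,0,0,0,-0.3],[0,0,-0.18,0,0,0,-0.3],[0,0,-0.26,0,0,0,-0.3]])

```text
time_s: 20.12
ee_pos: [0.5013, -0.3473, 0.1418]
tcp_rot: [3.119, -0.375, -0.002]
wrist_force: [1.9, -0.1, 0.2]
grip_width: 0.0556
grip_force: 0.0
```

```bash
python3 -c "
from h import *
st()
for c in('wrist','side','top'):
  f=manip.grab_frame(c)
  if c=='side':cv2.imwrite('pics/side_end.png',f['color'])
  for l in('torch_mid','mirror_mid','rooster','jar','rooster_spot','jar_spot'):print(c,l,[(round(d['conf'],2),np.round(d['centre'],3)) for d in manip.tip_of(f,l)[:4]])"
```

```text
{'time_s': 20.117, 'joints': [0.337, 0.921, 0.476, 1.464, -0.493, 0.879, -0.84], 'ee_pos': [0.501, -0.347, 0.142], 'wrist_force': [1.947, -0.137, 0.168], 'grip_width': 0.056, 'grip_force': 0.0}
wrist torch_mid [(0.77, array([ 0.499, -0.346,  0.022])), (0.61, array([ 0.585, -0.162,  0.046]))]
wrist mirror_mid []
wrist rooster []
wrist jar []
wrist rooster_spot [(0.22, array([ 0.583, -0.162,  0.048]))]
wrist jar_spot []
side torch_mid [(0.88, array([ 0.494, -0.347,  0.019])), (0.71, array([ 0.729, -0.324,  0.018])), (0.56, array([ 0.26 , -0.265,  0.019])), (0.56, array([0.71 , 0.313, 0.019]))]
side mirror_mid [(0.87, array([0.498, 0.344, 0.014]))]
side rooster [(0.8, array([0.681, 0.062, 0.029])), (0.3, array([0.53, 0.12, 0.04]))]
side jar [(0.64, array([ 0.698, -0.044,  0.034]))]
side rooster_spot [(0.83, array([0.683, 0.056, 0.029]))]
side jar_spot [(0.58, array([ 0.706, -0.045,  0.031])), (0.56, array([0.501, 0.347, 0.006]))]
top torch_mid [(0.87, array([ 0.73 , -0.322,  0.02 ])), (0.57, array([0.715, 0.307, 0.024]))]
top mirror_mid [(0.95, array([0.495, 0.346, 0.012]))]
top rooster [(0.64, array([0.68 , 0.057, 0.029])), (0.55, array([0.494, 0.344, 0.013])), (0.22, array([ 0.704, -0.043,  0.03 ]))]
top jar [(0.56, array([ 0.701, -0.042,  0.033]))]
top rooster_spot [(0.79, array([0.69 , 0.056, 0.03 ]))]
top jar_spot [(0.61, array([ 0.703, -0.039,  0.031]))]
```

View pics/side_end.png

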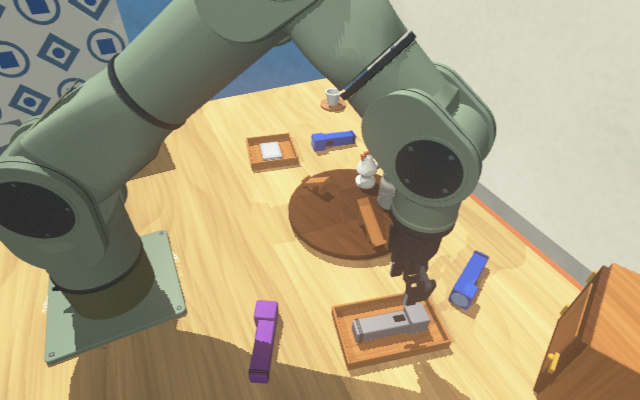

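The torch lies flat in the long tray (390,322) and the mirror in the square tray (271,151). Rooster and jar stand on their spots and the arm is clear, so I hand in.

```bash
python3 -c "
from rig import manip
print(manip.sign_off())"
```

```text
the job is handed in; nothing more can be done
None
```

The torch lies flat in the long tray and the mirror flat in the square tray, the turntable moved only about 2–3°, rooster and jar stand on their spots, and the job was handed in at about 21 s; hand-in returned no verdict.

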